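# Open the sherd setting frame

## Robot

A 7-joint arm with a two-finger parallel gripper is mounted at the origin on the work surface. World frame = base frame: x ahead of the robot, y to its left, z up, the work surface at z = 0. Lengths are in m, angles in rad, forces in N, time in s.
With the tool pointing down it reaches from about 0.425 to 0.875 m from the base axis. Payload 4.7 kg.
Tool frame: the origin (TCP) lies on the centre line of the jaws, within the pads' length; the fingertips stand 19 mm ahead of it and the grasp point (between the pads) is the TCP; x points along the fingers, z is the direction in which the jaws open and shut, and the axes are right-handed (so a half turn about x gives the same grasp; the last joint's range is limited). The gripper opens to 87 mm and grips with 3 to 60 N. Pads are 19 mm wide; open, the fingers measure 117 mm over their backs; the gripper's body (75 mm by 190 mm) begins 51 mm behind the grasp point.
Start: joints at [1.298, 0.321, -0.07, 1.45, 0.023, 1.371, -0.057], TCP at [0.184, -0.623, 0.242] pointing down, gripper open.
Joint ranges: [-2.86, 2.86], [-0.3, 2.09], [-1.38, 1.24], [0.06, 2.45], [-1.56, 4.7], [0.09, 2.05], [-2.69, 2.69]. Speed limits (rad/s): [2.57, 2.57, 3.14, 3.14, 3.14, 3.14, 3.14].

## Interface

Orientations are given as a rotation vector (axis times angle).
In Python, from bench import get_state, get_image, camera_info, close_job gives the robot as it stands.
- The arm moves only by the tool jog_arm, never from a script. Its argument "targets" is a list of rows, each a list of 7 numbers: the turn, a rotation vector about the tool's x, y, z in degrees, then the shift along the tool's x, y, z in cm, then the finger opening in cm, from 0 to 8.7. In form: [[wx, wy, wz, tx, ty, tz, jaw], ...]. A call has 1 to 10 rows; each row shifts and turns the commanded pose from where the row before left it, along the tool's axes as they then stand; what a row does not reach is not made up. A row lasts 1/8 s, in which the tool goes at most 62.5 mm and 10.7 degrees, less where a joint would pass 70% of its speed; a pose out of reach is approached as far as the arm can. A call is refused whole if a number of a shift passes 6.25 or a number of a turn 10.7, either way. A call with a gripper value outside its range is refused whole. The fingers move at their own pace and stop on an object; "squeeze" is the grip in N (left out, the last holds). Time passes only in rows, so rows that do not move let the fingers close. It gives the time, the measured TCP pose, the force and the opening at its end, in the units of the state.
- get_state(): the state, without advancing time (a new reading comes with each control period).
- get_image(name): name is "side" or "top" or "wrist"; returns (picture, depth): 400x640x3 uint8, red, green, blue; 400x640 float32, m along the optical axis (not along the pixel's ray), 0 where there is no reading.
- camera_info(name): a dict with "intrinsics" (3x3 intrinsics, pixels), "world_from_camera" (4x4, takes a point from camera to world coordinates); the wrist camera has in their place "mount" (4x4, takes a point from camera to tool coordinates, whose origin is the TCP and whose axes are the tool frame's). Camera axes: x right, y up, looking along -z (the intrinsics and any distortion apply to the point x, -y, -z); pixel columns grow to the right and rows downward; lengths in m; the calibration is good to about 2 mm. A picture is of the moment at which its call begins: read the wrist's pose just before it. camera_info takes no time and is no camera call.
- close_job(): hands the job in, once; it reports no verdict.
The state is a dict: "time": time; "joint_positions": joint angles; "qd": joint speeds; "joint_torque": joint torques, N m; "position": TCP position; "tool_rot": TCP orientation; "ft_force": force on the tool from outside, world axes, zero at the start; "torque": the same for the moment, N m; "grip_width": opening from 0.0 (shut) to 1.0 (fully open).
Only numpy, scipy, OpenCV 4.12 (cv2) and the standard library are available. Lean on these libraries where they do the work, as an engineer would, in place of code of your own. Each camera call takes 0.05 s, during which the arm holds its last target.

## Task

The green celadon fragment has set: open the setting frame by loosening its two upright captive thumbscrews one after the other, each about a quarter turn counterclockwise seen from above, so that their red tabs swing off the clear cover, which stays in its seat meanwhile. Then lift the cover out by its black handle, lower it flat onto the middle of the round cork mat (not the terracotta disc) before letting go, and leave both screws loose.

Things in the scene. Friction and masses are not known exactly. Their poses are not given: they have to be found in the camera images.
- screw_near_grip (a point): Thumbscrew at the frame's end nearer the robot: upright round knurled brass knob, 26 mm diameter, 37 mm tall, with a flat red tab (28 mm long from the axis, 10 wide, 4 thick) at its foot. Point on the knob's axis, 64 mm above the table, 25.5 mm above the tab's top, 11.5 mm below the knob's top. z is up, x is the tab's direction. Screw stays in the frame; the frame is fixed to the table.
- screw_near (a joint): Turn of that screw, rad, growing counterclockwise seen from above: 0 = tab points at the cover's middle and holds it down (starts at 0 to 0.25), about 1.5 = loose, tab well clear; stop at 1.8. It does not rise, stays where left, needs about 0.05 N m.
- screw_far_grip (a point): The same point on the identical thumbscrew at the far end of the grey and aluminium frame. The two screws stand 164 mm apart, 82 mm either side of the cover's middle.
- screw_far (a joint): Turn of the far screw, as for the near one: counterclockwise from above is positive, 0 to 0.25 at the start, about 1.5 is loose, stop at 1.8.
- cover_grip (a point): On the clear cover's black handle. Plate 130 x 80 x 5 mm (x, y, z), about 0.12 kg, underside 28 mm above the table, 5 mm deep between lips with 2 mm play; its x axis runs along the line of screws. Handle: upright bar amid the plate, 14 mm thick (x), 40 long (y), 38 tall. Point on its centre line, 29 mm above the plate's underside, 24 above its upper face, 14 below the bar's top. z is up.
- cork_mat_top (a point): Centre of the upper face of the round cork mat, 170 mm in diameter and 6 mm thick, fixed on the table to the left or right of the frame (a terracotta disc of the same size lies on the other side). z is up.
Not all that is in view belongs to the job. Of the things like the part that bears cover_grip, leave any that is turquoise; of the rest the larger one is meant.

How it is judged:
By the outcome, as a careful person would: the job done as asked, in the order asked, and still so for the second after the job is handed in, with the robot touching nothing.
It also fails if it takes over 67 s, if anything falls off the work surface, if the arm or the gripper's body presses on something with over 40 N, if the wrist force passes 120 N, or if a joint passes its speed limit or range.

## Working session

There is one attempt and no reset: what is moved stays moved. The work goes in short steps, Python scripts to look and compute and a tool call to move; the robot and the scene stay as the last step left them, time stands still between calls to the robot, and variables do not carry over. Pictures are saved under pics/ and viewed, and the job is handed in when it is done.

Besides the shell and the picture viewer there is one more tool, called after "Call:" by a JSON object that holds its "fn" and its "kwargs", one argument or row to a line. jog_arm: Moves the arm, as the interface text tells. Its arguments: {"type":"object","properties":{"targets":{"type":"array"},"squeeze":{"type":"number"}},"required":["targets"]}

```bash
ls; mkdir -p pics
python3 - <<'E'
from bench import *
import cv2
s=get_state(); print(s)
for n in ("top","side"):
    p,d=get_image(n); cv2.imwrite(f"pics/{n}0.png",p[:,:,::-1]); import numpy as np; np.savez(f"{n}0.npz",p=p,d=d); print(n,camera_info(n))
print(camera_info("wrist"))
E
```

```text
pics
{'time': 0.0, 'joint_positions': array([ 1.29807019,  0.32184523, -0.07009202,  1.45167068,  0.02260014,
        1.37079555, -0.05690453]), 'qd': array([-0.00054255,  0.00140579, -0.00082539,  0.00126548,  0.001774  ,
       -0.00019201,  0.00163749]), 'joint_torque': array([-7.59193881e-04, -4.91289139e+01, -4.04056907e-01, -3.12527740e+01,
       -6.39858632e-02,  4.37482435e-02,  1.63453824e-04]), 'position': array([ 0.18370312, -0.62296241,  0.24044927]), 'tool_rot': array([ 0.99646234,  1.33299981, -0.99466914]), 'ft_force': array([ 0.06861842,  0.46227829, -0.75612055]), 'torque': array([-0.00259159,  0.01564489,  0.04836337]), 'grip_width': 0.9991411471037599}
top {'intrinsics': array([[461.03253609,   0.        , 313.28764209],
       [  0.        , 461.03253609, 207.14706136],
       [  0.        ,   0.        ,   1.        ]]), 'world_from_camera': array([[-0.02159716,  0.9972457 , -0.0709548 ,  0.43157738],
       [-0.9995469 , -0.02302627, -0.01938516, -0.00315719],
       [-0.0209656 ,  0.07050399,  0.99729115,  0.92997123],
       [ 0.        ,  0.        ,  0.    
[... 284 characters left out ...]
  [-0.31089979,  0.6622421 , -0.68174535, -0.52768419],
       [-0.01097093,  0.71474413,  0.69929998,  0.63025731],
       [ 0.        ,  0.        ,  0.        ,  1.        ]])}
{'intrinsics': array([[321.00930202,   0.        , 321.29725893],
       [  0.        , 321.00930202, 200.26803284],
       [  0.        ,   0.        ,   1.        ]]), 'mount': array([[ 1.96889988e-03,  2.88953240e-01, -9.57341187e-01,
        -1.43084021e-01],
       [-3.63642190e-05,  9.57343063e-01,  2.88953731e-01,
         7.97945517e-02],
       [ 9.99998061e-01, -5.34108004e-04,  1.89542020e-03,
        -3.80907293e-04],
       [ 0.00000000e+00,  0.00000000e+00,  0.00000000e+00,
         1.00000000e+00]])}
```

View pics/top0.png

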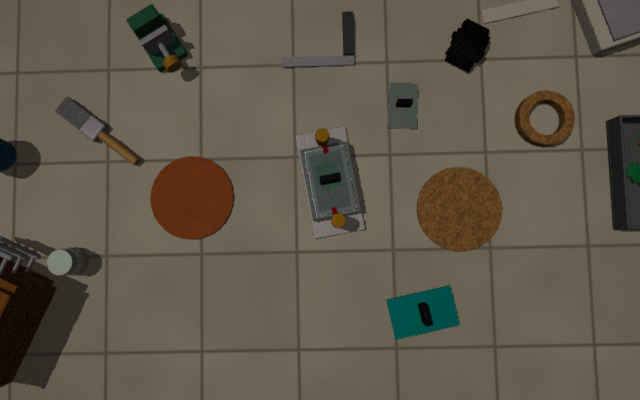

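View pics/side0.png

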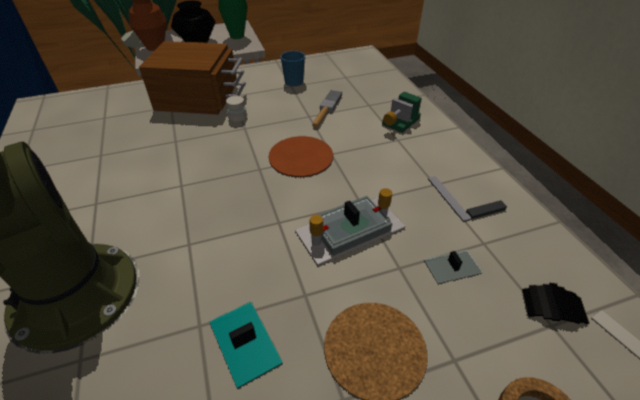

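The top view shows the frame centred near (330,182), with brass knobs near (322,135) and (338,220). The cork mat is at (459,208) on the right (−y), and the terracotta disc at (192,197). The decoys are the small grey plate at (403,105) and the turquoise plate at (425,313). Next I'll enlarge the frame and measure.

```bash
cat > h.py <<'E'
import numpy as np, cv2
from scipy.spatial.transform import Rotation as R
from bench import *
def ray(n,u,v,T=None):
    c=camera_info(n);K=c["intrinsics"]
    if T is None: T=c["world_from_camera"]
    d=np.array([(u-K[0,2])/K[0,0],-(v-K[1,2])/K[1,1],-1.])
    return T[:3,3],T[:3,:3]@d
def atz(n,u,v,z,T=None):
    o,d=ray(n,u,v,T); return o+d*(z-o[2])/d[2]
def tool():
    s=get_state();T=np.eye(4);T[:3,:3]=R.from_rotvec(s["tool_rot"]).as_matrix();T[:3,3]=s["position"];return T
def wristT(t): return t@camera_info("wrist")["mount"]
def bydepth(n,u,v,d,T=None):
    o,r=ray(n,u,v,T); return o+r*d[int(round(v)),int(round(u))]
def crop(p,x0,x1,y0,y1,k,f): cv2.imwrite(f,cv2.resize(p[y0:y1,x0:x1,::-1],None,fx=k,fy=k,interpolation=cv2.INTER_CUBIC))
def proj(n,P,T=None):
    c=camera_info(n);K=c["intrinsics"]
    if T is None: T=c["world_from_camera"]
    q=T[:3,:3].T@(np.asarray(P)-T[:3,3]); return (K@np.array([q[0],-q[1],-q[2]])/-q[2])[:2]
E
python3 - <<'E'
from h import *
t=np.load("top0.npz");p=t["p"];d=t["d"]
crop(p,270,390,115,250,4.4,"pics/topc.png")
s=np.load("side0.npz")["p"]; crop(s,280,420,170,270,5,"pics/sidec.png")
print(tool())
# cork mask
hsv=cv2.cvtColor(p,cv2.COLOR_RGB2HSV)
m=np.zeros(d.shape,bool);m[160:256,410:510]=1
mm=((hsv[...,1]>90)&m).astype(np.uint8)
c=max(cv2.findContours(mm,0,2)[0],key=cv2.contourArea);e=cv2.fitEllipse(c);print("cork",e,cv2.contourArea(c),atz("top",*e[0],.006))
for u,v in [(459,208),(322,135),(338,220),(330,179),(315,230),(270,230)]: print(u,v,bydepth("top",u,v,d))
E
```

```text
[[-5.60879112e-04  9.59141405e-01  2.82926581e-01  1.83717426e-01]
 [ 1.61076749e-03  2.82927125e-01 -9.59140056e-01 -6.23023500e-01]
 [-9.99998545e-01 -8.22326847e-05 -1.70364171e-03  2.40568490e-01]
 [ 0.00000000e+00  0.00000000e+00  0.00000000e+00  1.00000000e+00]]
cork ((459.0419921875, 208.80389404296875), (83.0514907836914, 85.0606460571289), 119.52313232421875) 5540.0 [ 0.48728497 -0.27600982  0.006     ]
459 208 [ 0.48897344 -0.27637551  0.0047179 ]
322 135 [ 0.6278862  -0.00584891  0.07523186]
338 220 [ 0.46758732 -0.03192616  0.07217027]
330 179 [ 0.54515632 -0.01897697  0.06874604]
315 230 [0.45135675 0.01235304 0.00671842]
270 230 [ 0.4535968   0.1037855  -0.00392618]
```

View pics/topc.png

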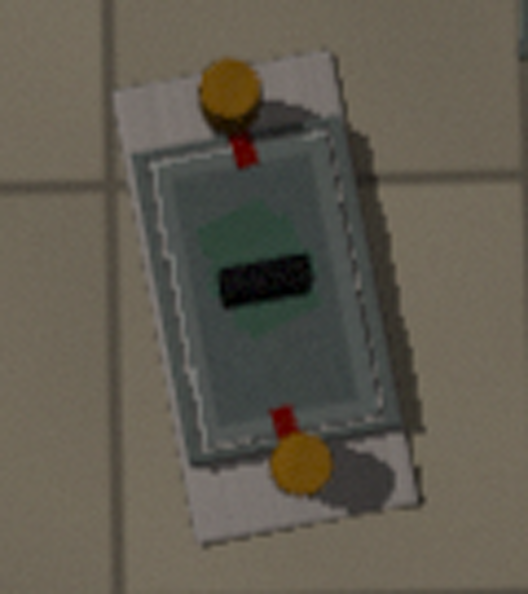

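View pics/sidec.png

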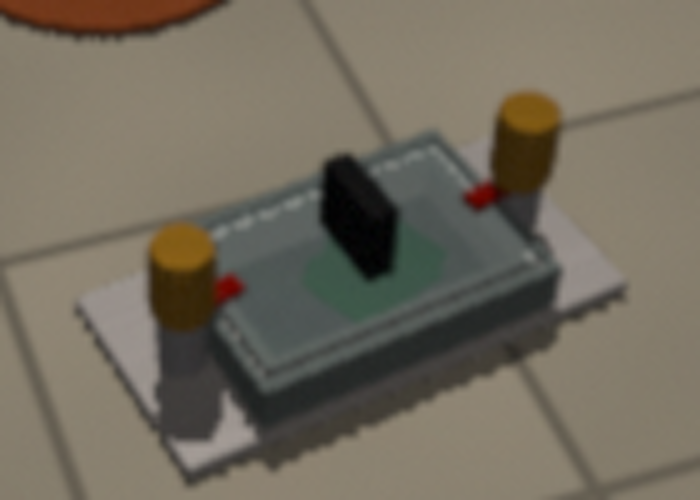

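Run:
```python
from h import *
def tri(a,b):
    A=[];B=[]
    for n,(u,v) in (("top",a),("side",b)):
        o,d=ray(n,u,v);d=d/np.linalg.norm(d);P=np.eye(3)-np.outer(d,d);A.append(P);B.append(P@o)
    return np.linalg.lstsq(np.vstack(A),np.hstack(B),rcond=None)[0]
f=atz("top",322.3,135,.0755);n=atz("top",338.6,220.5,.0755)
print("far",f,tri((322.3,135),(385.8,192.4)));print("near",n,tri((338.6,220.5),(316.4,219.6)))
print(np.linalg.norm(f-n),(f+n)/2,np.degrees(np.arctan2(*(f-n)[1::-1])))
print("sideonly",atz("side",385.8,192.4,.0755),atz("side",316.4,219.6,.0755))
print("handle top",atz("top",270+266/4.4,115+276/4.4,.071))
# side handle top corners crop approx
print(atz("top",270+212/4.4,115+292/4.4,.071),atz("top",270+312/4.4,115+270/4.4,.071))
print("yaw tool z",np.degrees(np.arctan2(*tool()[[1,0],2])), np.degrees(np.arctan2(*tool()[[1,0],1])))
s=np.load("side0.npz")["p"];hsv=cv2.cvtColor(s,cv2.COLOR_RGB2HSV)
m=np.zeros(s.shape[:2],np.uint8);m[300:400,320:432]=1
mm=((hsv[...,1]>90)).astype(np.uint8)*m
c=max(cv2.findContours(mm,0,2)[0],key=cv2.contourArea);e=cv2.fitEllipse(c);print("cork side",e,atz("side",*e[0],.006))
```

```text
far [ 0.62780973 -0.00641131  0.0755    ] [ 0.62869186 -0.00653461  0.07304116]
near [ 0.46649612 -0.03290117  0.0755    ] [ 0.46717752 -0.03315624  0.07265243]
0.16347414021763293 [ 0.54715292 -0.01965624  0.0755    ] 9.325509561424964
sideonly [ 0.62759867 -0.00888261  0.0755    ] [ 0.46691234 -0.03581076  0.0755    ]
handle top [ 0.54724054 -0.01984526  0.071     ]
[0.54093767 0.00331514 0.071     ] [ 0.54933556 -0.03948985  0.071     ]
yaw tool z -73.56502536062031 16.434982666245403
cork side ((375.3468017578125, 352.33050537109375), (95.36259460449219, 106.49681854248047), 126.73092651367188) [ 0.48421776 -0.28618749  0.006     ]
```

Call:
{"fn": "jog_arm", "kwargs": {
  "targets": [
    [0,0,0,0,3.6,-4.0,8.7],
    [0,0,0,0,3.6,-4.0,8.7],
    [0,0,0,0,3.6,-4.0,8.7],
    [0,0,0,0,3.6,-4.0,8.7],
    [0,0,0,0,3.6,-4.0,8.7],
    [0,0,0,0,3.6,-4.0,8.7],
    [0,0,0,0,3.6,-4.0,8.7],
    [0,0,0,0,3.6,-4.0,8.7],
    [0,0,0,0,3.6,-4.0,8.7],
    [0,0,0,0,3.6,-4.0,8.7]
  ],
  "squeeze": 25
}}

```text
time: 1.35
position: [0.4163, -0.1363, 0.2414]
tool_rot: [0.995, 1.331, -0.996]
ft_force: [0.4, 0.2, -0.7]
grip_width: 1.001
```

Call:
{"fn": "jog_arm", "kwargs": {
  "targets": [
    [0,0,0,3.0,3.9,-4.2,8.7],
    [0,0,0,3.0,3.9,-4.2,8.7],
    [7.1,0,0,0,0,0,8.7],
    [0,0,0,0,0,0,8.7]
  ]
}}

```text
time: 1.85
position: [0.4649, -0.0384, 0.183]
tool_rot: [1.086, 1.284, -1.087]
ft_force: [-0.4, -0.6, 0.3]
grip_width: 0.999
```

Run:
```python
from h import *
t=tool();p,d=get_image("wrist");np.savez("w1.npz",t=t,p=p,d=d);cv2.imwrite("pics/w1.png",p[:,:,::-1]);print(t.round(4))
T=wristT(t)
for P in ([.467,-.0335,.0755],[.628,-.007,.0755],[.547,-.02,.071]): print(proj("wrist",P,T))
```

```text
[[-1.300e-03  9.864e-01  1.646e-01  4.649e-01]
 [ 2.000e-04  1.646e-01 -9.864e-01 -3.840e-02]
 [-1.000e+00 -1.300e-03 -4.000e-04  1.830e-01]
 [ 0.000e+00  0.000e+00  0.000e+00  1.000e+00]]
[316.95007691 201.53144082]
[316.5245577  -31.65976289]
[316.42103531  97.26462   ]
```

View pics/w1.png

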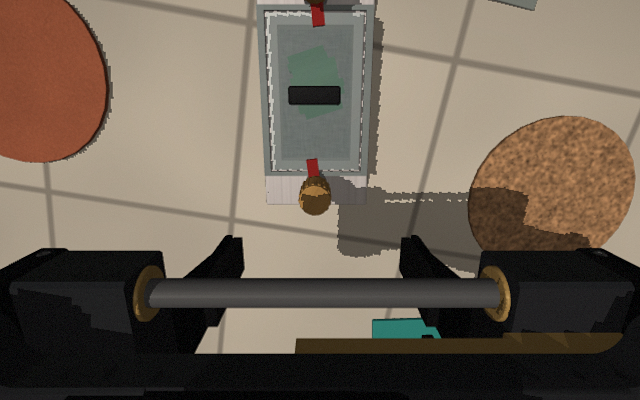

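Run:
```python
from h import *
w=np.load("w1.npz");crop(w["p"],260,380,80,220,4.2,"pics/w1c.png")
T=wristT(w["t"])
hsv=cv2.cvtColor(w["p"],cv2.COLOR_RGB2HSV);m=(hsv[...,1]>90).astype(np.uint8);m[:100]=0;m[300:]=0;m[:,:440]=0
c=max(cv2.findContours(m,0,2)[0],key=cv2.contourArea)
P=np.array([atz("wrist",*q[0],.006,T)[:2] for q in c]);h=cv2.convexHull(P.astype(np.float32)); print(cv2.minEnclosingCircle(h))
```

```text
((0.4858531057834625, -0.2779844105243683), 0.09000708907842636)
```

View pics/w1c.png

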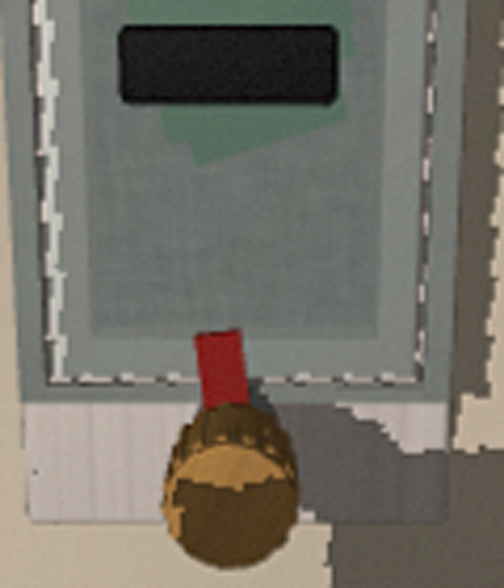

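Call:
{"fn": "jog_arm", "kwargs": {
  "targets": [
    [0,0,0,2.9,0.35,-0.5,8.7],
    [0,0,0,4.0,0,0,8.0],
    [0,0,0,3.0,0,0,7.0],
    [0,0,0,0,0,0,6.0]
  ]
}}

```text
time: 2.4
position: [0.466, -0.0341, 0.083]
tool_rot: [1.087, 1.286, -1.091]
ft_force: [-0.8, -0.3, 0.6]
grip_width: 0.776
```

Run:
```python
from h import *
t=tool();p,d=get_image("wrist");crop(p,160,480,100,400,2,"pics/w2.png");print(t.round(4),get_state()["position"])
print(proj("wrist",[.4675,-.0325,.0755],wristT(t)))
```

```text
[[-4.300e-03  9.868e-01  1.621e-01  4.660e-01]
 [ 9.000e-04  1.621e-01 -9.868e-01 -3.410e-02]
 [-1.000e+00 -4.100e-03 -1.600e-03  8.300e-02]
 [ 0.000e+00  0.000e+00  0.000e+00  1.000e+00]] [ 0.46752394 -0.03402634  0.08454998]
[320.11834377 260.18277262]
```

View pics/w2.png

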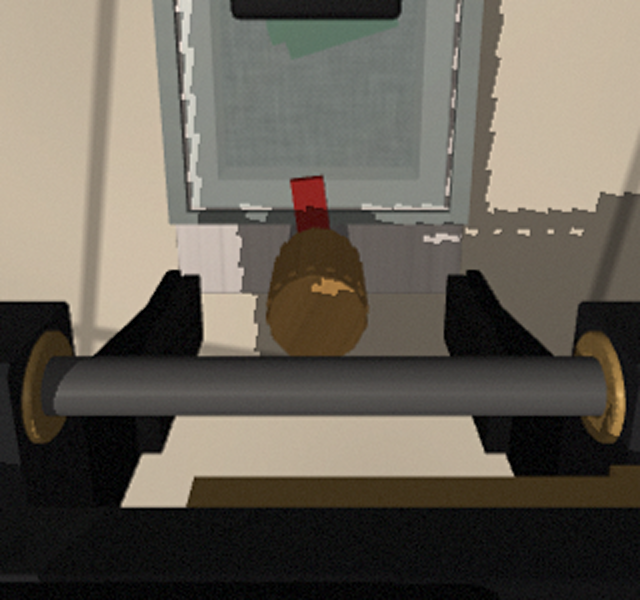

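Call:
{"fn": "jog_arm", "kwargs": {
  "targets": [
    [0,0,0,2.0,0.05,-0.15,6.0],
    [0,0,0,0,0,0,2.3],
    [0,0,0,0,0,0,2.3],
    [0,0,0,0,0,0,2.3],
    [0,0,0,0,0,0,2.3]
  ],
  "squeeze": 25
}}

```text
time: 3.08
position: [0.4686, -0.0319, 0.0652]
tool_rot: [1.088, 1.281, -1.088]
ft_force: [0.8, 0.2, 0.2]
grip_width: 0.328
```

Call:
{"fn": "jog_arm", "kwargs": {
  "targets": [
    [0,0,0,0,0,0,2.0],
    [0,0,0,0,0,0,2.0]
  ]
}}

```text
time: 3.32
position: [0.4685, -0.032, 0.065]
tool_rot: [1.088, 1.281, -1.088]
ft_force: [-0.4, -0.6, 4.1]
grip_width: 0.291
```

Call:
{"fn": "jog_arm", "kwargs": {
  "targets": [
    [-8.3,0,0,0,0,0,2.0],
    [-8.3,0,0,0,0,0,2.0],
    [-8.3,0,0,0,0,0,2.0],
    [-8.3,0,0,0,0,0,2.0],
    [-8.3,0,0,0,0,0,2.0]
  ]
}}

```text
time: 3.95
position: [0.4682, -0.0314, 0.065]
tool_rot: [0.531, 1.505, -0.531]
ft_force: [-1.8, -0.0, 6.3]
grip_width: 0.287
```

Run:
```python
from h import *
s=get_state();t=tool();print(s["position"],s["ft_force"],s["torque"],s["joint_positions"],s["grip_width"],np.degrees(np.arctan2(t[1,2],t[0,2])))
```

```text
[ 0.4682079  -0.03136124  0.0649769 ] [-1.77474302e+00 -6.29787532e-03  6.34022323e+00] [0.149689   0.36896991 0.00283061] [ 0.77257293  0.18302626 -0.80746839  2.05843098  0.16068439  0.96233736
 -0.79775119] 0.28694318096309357 -38.89483395864476
```

Call:
{"fn": "jog_arm", "kwargs": {
  "targets": [
    [-8.3,0,0,0,0,0,2.0],
    [-8.3,0,0,0,0,0,2.0],
    [-8.3,0,0,0,0,0,2.0],
    [-8.3,0,0,0,0,0,2.0],
    [-8.3,0,0,0,0,0,2.0],
    [0,0,0,0,0,0,2.0]
  ]
}}

```text
time: 4.7
position: [0.4676, -0.0311, 0.0649]
tool_rot: [-0.033, 1.572, 0.034]
ft_force: [-5.2, 1.0, 8.7]
grip_width: 0.287
```

Run:
```python
from h import *
s=get_state();t=tool();print(s["position"],s["ft_force"],s["torque"],s["joint_positions"],s["grip_width"],np.degrees(np.arctan2(t[1,2],t[0,2])))
p,d=get_image("wrist");crop(p,160,480,100,400,2,"pics/w3.png")
p,d=get_image("top");crop(p,240,400,80,240,3.7,"pics/t3.png")
```

```text
[ 0.46758898 -0.03113295  0.06494805] [-5.20521032  1.01800012  8.72113741] [0.28253399 0.77351556 0.05630162] [ 0.85801579  0.20326942 -0.90263655  2.05650824  0.19299659  0.9687681
 -0.10270559] 0.2865629512567315 2.4238549229073065
```

View pics/w3.png

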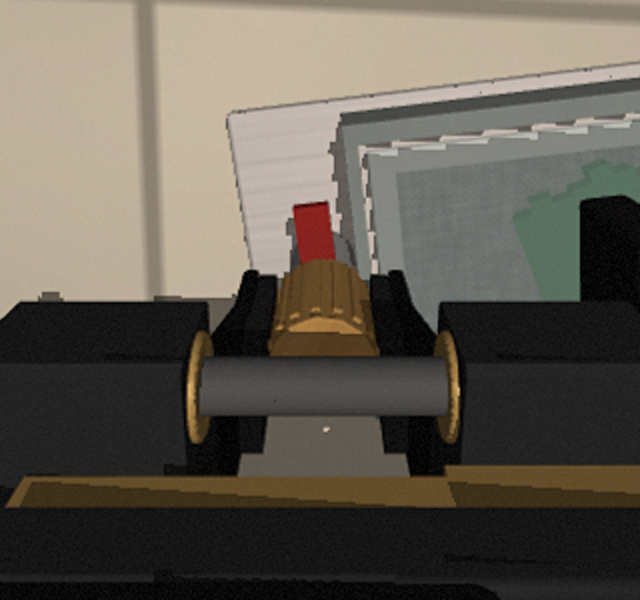

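View pics/t3.png

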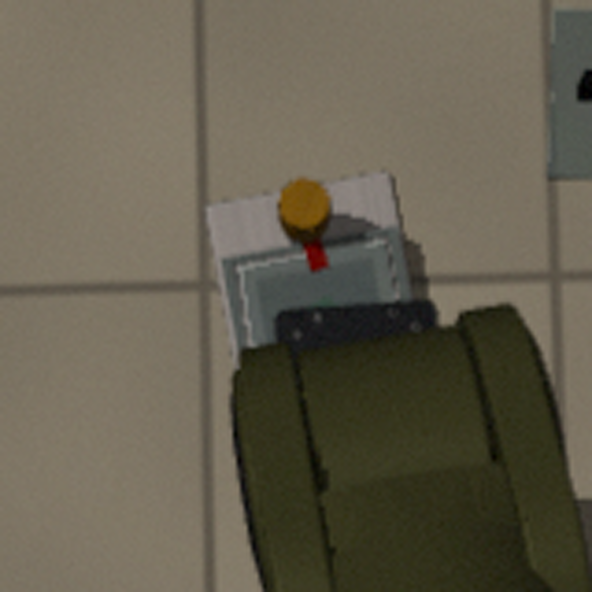

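Near tab now points off the cover (crop (312,230)), about 90° from the line of screws, and the cover is still seated. I'll release and go to the far screw.

Call:
{"fn": "jog_arm", "kwargs": {
  "targets": [
    [0,0,0,0,0,0,6.0],
    [0,0,0,0,0,0,6.0],
    [0,0,0,0,0,0,6.0],
    [0,0,0,-4.0,0,0,6.0],
    [0,0,0,-4.0,0,0,6.0],
    [0,0,0,0,0.45,4.05,6.0],
    [0,0,0,0,0.45,4.05,6.0],
    [0,0,0,0,0.45,4.05,6.0],
    [0,0,0,0,0.45,4.05,6.0]
  ]
}}

```text
time: 5.92
position: [0.6306, -0.0075, 0.144]
tool_rot: [-0.031, 1.571, 0.031]
ft_force: [0.0, 0.1, 0.9]
grip_width: 0.689
```

Call:
{"fn": "jog_arm", "kwargs": {
  "targets": [
    [10.4,0,0,0,0,0,6.0],
    [10.4,0,0,0,0,0,6.0],
    [10.4,0,0,0,0,0,6.0],
    [10.4,0,0,0,0,0,6.0],
    [10.4,0,0,0,0,0,6.0],
    [10.4,0,0,0,0,0,6.0],
    [10.4,0,0,0,0,0,6.0],
    [10.4,0,0,0,0,0,6.0],
    [0,0,0,0,0,0,6.0]
  ]
}}

```text
time: 7.05
position: [0.6293, -0.0073, 0.1443]
tool_rot: [1.089, 1.281, -1.09]
ft_force: [-0.7, -0.3, -0.4]
grip_width: 0.69
```

Run:
```python
from h import *
s=get_state();t=tool();print(s["time"],s["position"],s["ft_force"],s["joint_positions"],s["grip_width"],np.degrees(np.arctan2(t[1,2],t[0,2])))
p,d=get_image("wrist");crop(p,160,480,100,400,2,"pics/w4.png")
print(proj("wrist",[.6285,-.0065,.0755],wristT(t)))
p,d=get_image("side");crop(p,280,420,170,270,5,"pics/s4.png")
```

```text
7.05 [ 0.62926349 -0.00727205  0.14428105] [-0.67974584 -0.34129005 -0.38799257] [ 0.4553236   0.40582676 -0.61278616  1.60758064  0.24577739  1.20670063
 -1.616937  ] 0.6903433039639064 -80.7604565799416
[321.18350871 222.48241769]
```

View pics/w4.png

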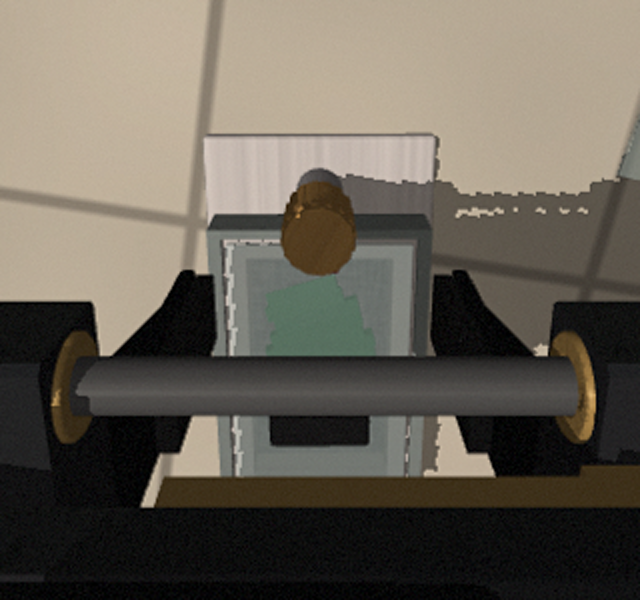

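View pics/s4.png

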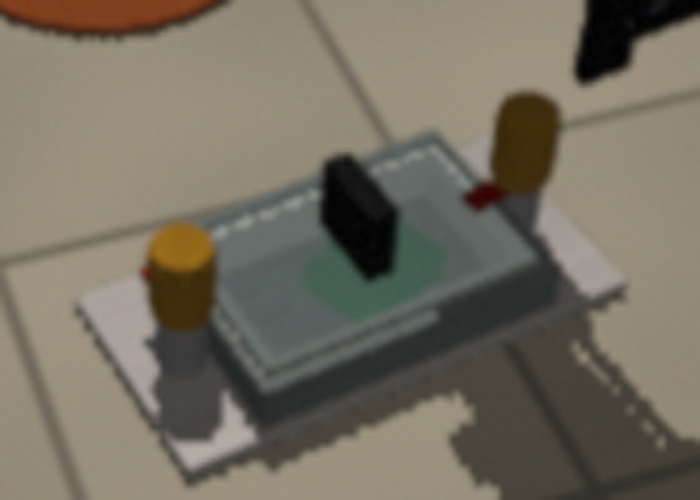

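Call:
{"fn": "jog_arm", "kwargs": {
  "targets": [
    [0,0,0,3.0,0.03,-0.18,6.0],
    [0,0,0,3.0,0,0,6.0],
    [0,0,0,1.9,0,0,6.0],
    [0,0,0,0,0,0,2.0],
    [0,0,0,0,0,0,2.0],
    [0,0,0,0,0,0,2.0],
    [0,0,0,0,0,0,2.0],
    [0,0,0,0,0,0,2.0],
    [0,0,0,0,0,0,2.0],
    [0,0,0,0,0,0,2.0]
  ],
  "squeeze": 25
}}

```text
time: 8.4
position: [0.6298, -0.0054, 0.0663]
tool_rot: [1.091, 1.279, -1.09]
ft_force: [-0.9, 0.2, 5.6]
grip_width: 0.294
```

Call:
{"fn": "jog_arm", "kwargs": {
  "targets": [
    [-8.3,0,0,0,0,0,2.0],
    [-8.3,0,0,0,0,0,2.0],
    [-8.3,0,0,0,0,0,2.0],
    [-8.3,0,0,0,0,0,2.0],
    [-8.3,0,0,0,0,0,2.0]
  ]
}}

```text
time: 9.02
position: [0.6297, -0.005, 0.0663]
tool_rot: [0.534, 1.503, -0.534]
ft_force: [-0.5, 0.5, 5.8]
grip_width: 0.291
```

Call:
{"fn": "jog_arm", "kwargs": {
  "targets": [
    [-8.3,0,0,0,0,0,2.0],
    [-8.3,0,0,0,0,0,2.0],
    [-8.3,0,0,0,0,0,2.0],
    [-8.3,0,0,0,0,0,2.0],
    [-8.3,0,0,0,0,0,2.0],
    [0,0,0,0,0,0,2.0]
  ]
}}

```text
time: 9.78
position: [0.6294, -0.0049, 0.0663]
tool_rot: [-0.03, 1.571, 0.031]
ft_force: [-2.0, 0.8, 7.5]
grip_width: 0.293
```

Run:
```python
from h import *
s=get_state();t=tool();print(s["time"],s["position"],s["ft_force"],s["torque"],s["joint_positions"],s["grip_width"],np.degrees(np.arctan2(t[1,2],t[0,2])))
p,d=get_image("wrist");crop(p,160,480,100,400,2,"pics/w5.png")
p,d=get_image("side");crop(p,280,420,170,270,5,"pics/s5.png")
```

```text
9.775 [ 0.62937433 -0.00493404  0.06629801] [-1.96593069  0.78127695  7.4562712 ] [0.08570955 0.36193566 0.06117122] [ 0.63103237  0.5757554  -0.86868457  1.66837438  0.47852655  1.12436931
 -0.33181002] 0.2932728789329157 2.2150328060857314
```

View pics/w5.png

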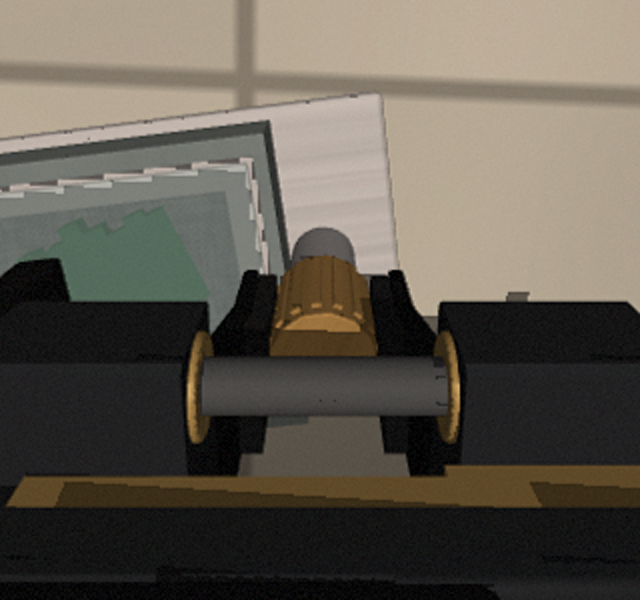

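View pics/s5.png

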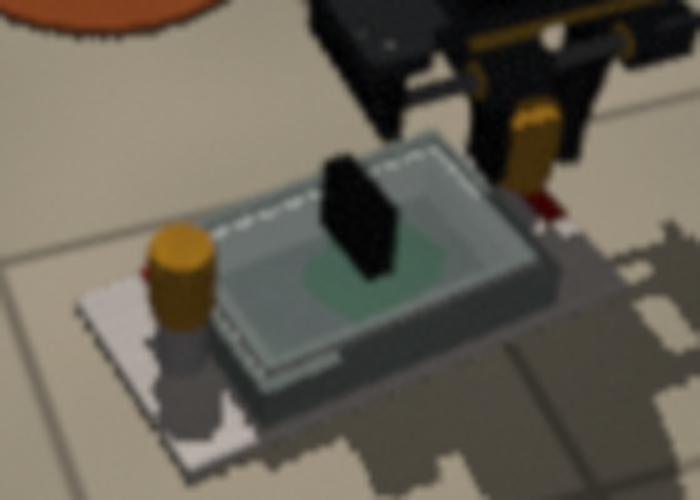

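Call:
{"fn": "jog_arm", "kwargs": {
  "targets": [
    [0,0,0,0,0,0,6.0],
    [0,0,0,0,0,0,6.0],
    [0,0,0,0,0,0,6.0],
    [0,0,0,-4.0,0,0,6.0],
    [0,0,0,-4.0,0,0,6.0],
    [0,0,0,0,-0.5,-4.05,6.0],
    [0,0,0,0,-0.5,-4.05,6.0],
    [-7.1,0,0,0,0,0,6.0],
    [0,0,0,0,0,0,6.0]
  ]
}}

```text
time: 11.0
position: [0.5485, -0.0188, 0.1456]
tool_rot: [-0.126, 1.567, 0.125]
ft_force: [0.5, -0.2, 0.7]
grip_width: 0.685
```

Run:
```python
from h import *
s=get_state();t=tool();print(s["time"],s["position"],s["ft_force"],s["grip_width"],np.degrees(np.arctan2(t[1,2],t[0,2])))
p,d=get_image("wrist");crop(p,120,520,60,400,1.7,"pics/w6.png")
print((proj("wrist",[.549,-.018,.071],wristT(t))-[120,60])*1.7)
p,d=get_image("top");crop(p,270,390,100,250,4,"pics/t6.png")
```

```text
11.0 [ 0.54854217 -0.01878918  0.14557532] [ 0.52796998 -0.18084346  0.66791392] 0.6846714269146424 9.135074001535191
[343.22615024 269.99487014]
```

View pics/w6.png

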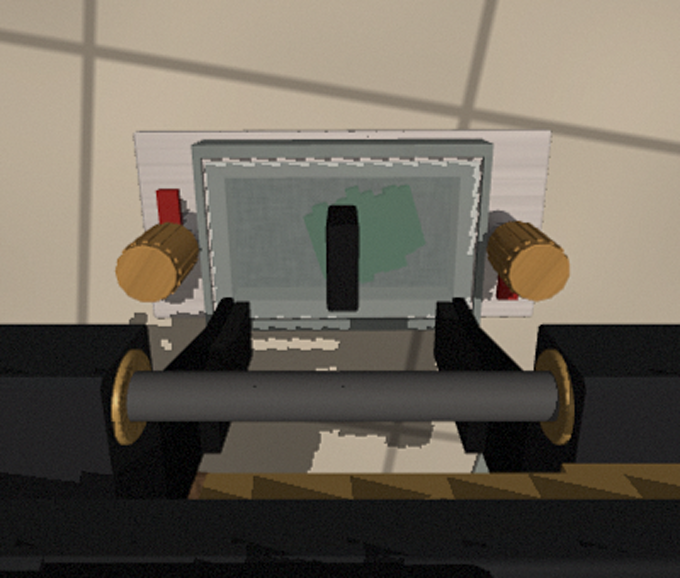

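View pics/t6.png

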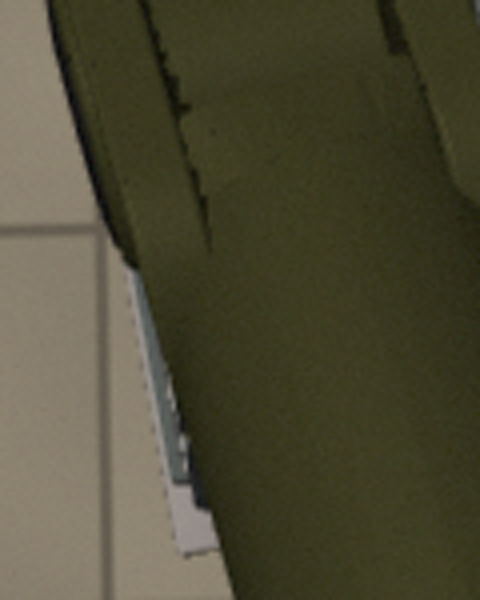

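Run:
```python
from h import *
t=tool();T=wristT(t);a=np.radians(9.3)
for y in (-.02,.02):
  for z in (.071,.033): print(y,z,(proj("wrist",np.array([.549,-.018,z])+y*np.array([-np.sin(a),np.cos(a),0]),T)-[120,60])*1.7)
```

```text
-0.02 0.071 [341.81517911 314.07855903]
-0.02 0.033 [341.82773018 282.24748488]
0.02 0.071 [341.45420211 225.27652532]
0.02 0.033 [341.51743928 204.38396691]
```

Both tabs have swung clear: the near one at crop (168,207) and the far one at (508,288), each about 90° off. The cover is still seated. The handle sits at (343,258), aligned with the jaws, so I'll descend and grip.

Call:
{"fn": "jog_arm", "kwargs": {
  "targets": [
    [0,0,0,4.0,0.1,0.05,6.0],
    [0,0,0,3.0,0,0,6.0],
    [0,0,0,1.8,0,0,6.0],
    [0,0,0,0,0,0,4.0],
    [0,0,0,0,0,0,0.8],
    [0,0,0,0,0,0,0.8],
    [0,0,0,0,0,0,0.8],
    [0,0,0,0,0,0,0.8],
    [0,0,0,0,0,0,0.8]
  ],
  "squeeze": 25
}}

```text
time: 12.22
position: [0.5491, -0.0174, 0.0578]
tool_rot: [-0.127, 1.567, 0.126]
ft_force: [-0.7, -0.2, 2.0]
grip_width: 0.158
```

Call:
{"fn": "jog_arm", "kwargs": {
  "targets": [
    [0,0,0,0,0,0,0.8],
    [0,0,0,0,0,0,0.8],
    [0,0,0,0,0,0,0.8]
  ]
}}

```text
time: 12.6
position: [0.5491, -0.0175, 0.0578]
tool_rot: [-0.127, 1.567, 0.126]
ft_force: [-2.2, -0.6, 5.5]
grip_width: 0.161
```

Call:
{"fn": "jog_arm", "kwargs": {
  "targets": [
    [0,0,0,-0.6,0,0,0.8],
    [0,0,0,-0.8,0,0,0.8],
    [0,0,0,-1.0,0,0,0.8],
    [0,0,0,-1.8,0,0,0.8],
    [0,0,0,-2.4,0,0,0.8],
    [0,0,0,-2.4,0,0,0.8],
    [0,0,0,0,0,0,0.8]
  ]
}}

```text
time: 13.48
position: [0.5508, -0.0171, 0.1502]
tool_rot: [-0.128, 1.562, 0.125]
ft_force: [-0.6, -0.2, -1.8]
grip_width: 0.158
```

Run:
```python
from h import *
s=get_state();t=tool();print(s["time"],s["position"],s["ft_force"],s["torque"],s["joint_positions"],s["grip_width"],np.degrees(np.arctan2(t[1,2],t[0,2])))
p,d=get_image("wrist");cv2.imwrite("pics/w7.png",p[:,:,::-1])
p,d=get_image("side");crop(p,280,440,130,290,4,"pics/s7.png")
D=np.array([.4872,-.2765])-s["position"][:2];print(D,D@t[:2,1],D@t[:2,2])
```

```text
13.475 [ 0.5508145  -0.01709843  0.15016713] [-0.63980991 -0.24506556 -1.80014983] [ 0.00920694 -0.16482091  0.01270746] [ 0.85950773  0.3249999  -1.01904694  1.79114177  0.29957359  1.18692718
 -0.08804542] 0.15765417610535645 9.228609020409735
[-0.0636145  -0.25940157] -0.24584230516548547 -0.10439129120819034
```

View pics/s7.png

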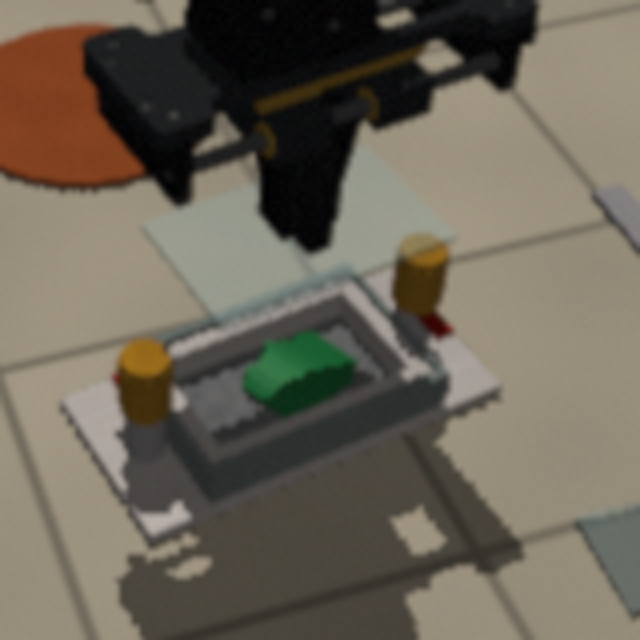

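View pics/w7.png

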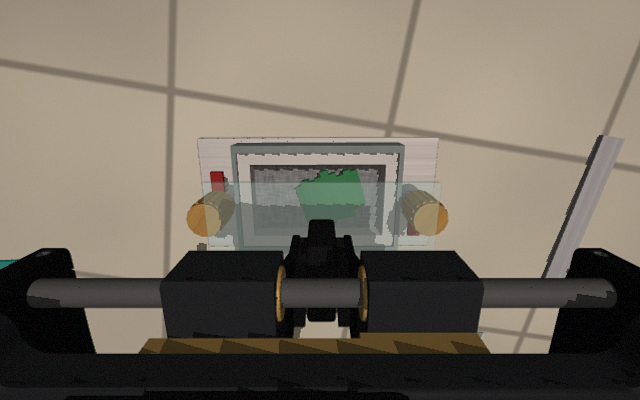

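Call:
{"fn": "jog_arm", "kwargs": {
  "targets": [
    [0,0,0,0,-2.0,-0.8,0.8],
    [0,0,0,0,-4.0,-1.7,0.8],
    [0,0,0,0,-4.5,-1.9,0.8],
    [0,0,0,0,-4.5,-1.9,0.8],
    [0,0,0,0,-4.5,-1.9,0.8],
    [0,0,0,0,-3.0,-1.3,0.8],
    [0,0,0,0,-2.0,-0.8,0.8],
    [0,0,0,0,0,0,0.8],
    [0,0,0,0,0,0,0.8]
  ]
}}

```text
time: 14.7
position: [0.4874, -0.2735, 0.1474]
tool_rot: [-0.127, 1.567, 0.13]
ft_force: [0.2, 0.2, -1.4]
grip_width: 0.163
```

Run:
```python
from h import *
s=get_state();t=tool();print(s["time"],s["position"],s["ft_force"],s["grip_width"],np.degrees(np.arctan2(t[1,2],t[0,2])));print(t.round(4))
p,d=get_image("side");crop(p,220,480,180,400,3,"pics/s8.png")
p,d=get_image("top");crop(p,380,540,130,280,4,"pics/t8.png")
D=np.array([.488,-.2755])-s["position"][:2];print(D,D@t[:2,1],D@t[:2,2])
```

```text
14.7 [ 0.48738559 -0.27348069  0.1473541 ] [ 0.20134595  0.1852476  -1.36824053] 0.16278519029792432 9.37137273415988
[[ 1.000e-04 -1.628e-01  9.867e-01  4.874e-01]
 [ 1.400e-03  9.867e-01  1.628e-01 -2.735e-01]
 [-1.000e+00  1.400e-03  3.000e-04  1.474e-01]
 [ 0.000e+00  0.000e+00  0.000e+00  1.000e+00]]
[ 0.00061441 -0.00201931] -0.0020924022146756017 0.0002774026640343661
```

View pics/s8.png

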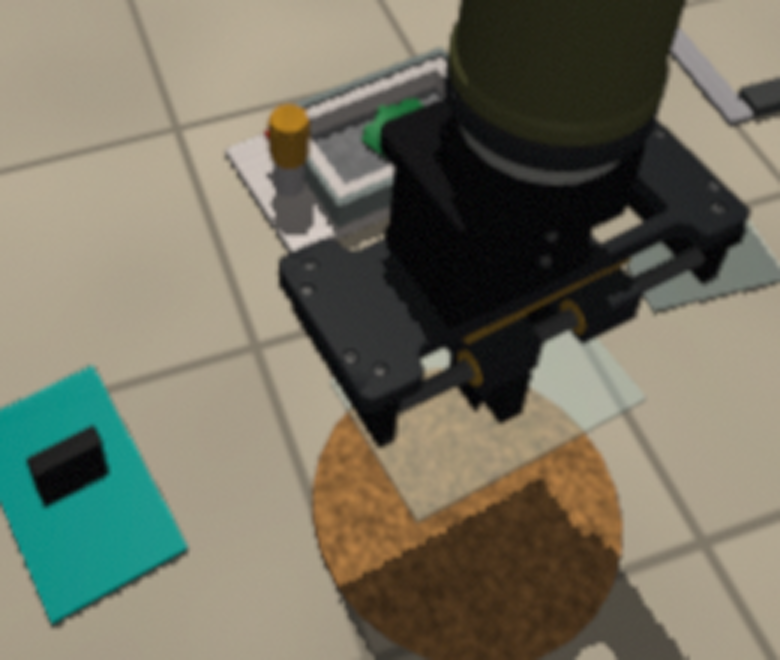

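View pics/t8.png

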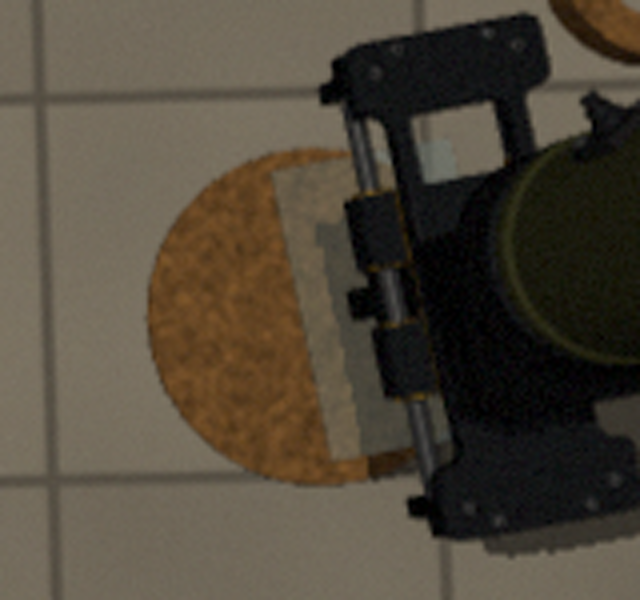

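Call:
{"fn": "jog_arm", "kwargs": {
  "targets": [
    [0,0,0,2.0,-0.2,0.03,0.8],
    [0,0,0,3.0,0,0,0.8],
    [0,0,0,3.0,0,0,0.8],
    [0,0,0,1.5,0,0,0.8],
    [0,0,0,0.5,0,0,0.8],
    [0,0,0,0,0,0,0.8],
    [0,0,0,0,0,0,0.8]
  ]
}}

```text
time: 15.68
position: [0.4882, -0.2779, 0.0486]
tool_rot: [-0.128, 1.566, 0.125]
ft_force: [0.1, 1.4, -1.5]
grip_width: 0.157
```

Run:
```python
from h import *
for i in range(2):
    s=get_state();t=tool();print(s["time"],s["position"],s["ft_force"],s["torque"],s["grip_width"])
    p,d=get_image("side")
crop(p,240,460,230,400,3.5,"pics/s9.png")
print(t.round(4))
```

```text
15.675 [ 0.48817086 -0.27794056  0.04860829] [ 0.05999616  1.39701055 -1.52836732] [-0.00738463 -0.10649548 -0.02537736] 0.15746728415923852
15.725 [ 0.48808379 -0.27794311  0.04858454] [-0.04344017  0.38842737 -3.43007054] [ 0.06323611 -0.09093896  0.06335557] 0.15728391038626766
[[ 0.0014 -0.1604  0.9871  0.4881]
 [-0.0012  0.9871  0.1604 -0.2779]
 [-1.     -0.0015  0.0012  0.0486]
 [ 0.      0.      0.      1.    ]]
```

View pics/s9.png

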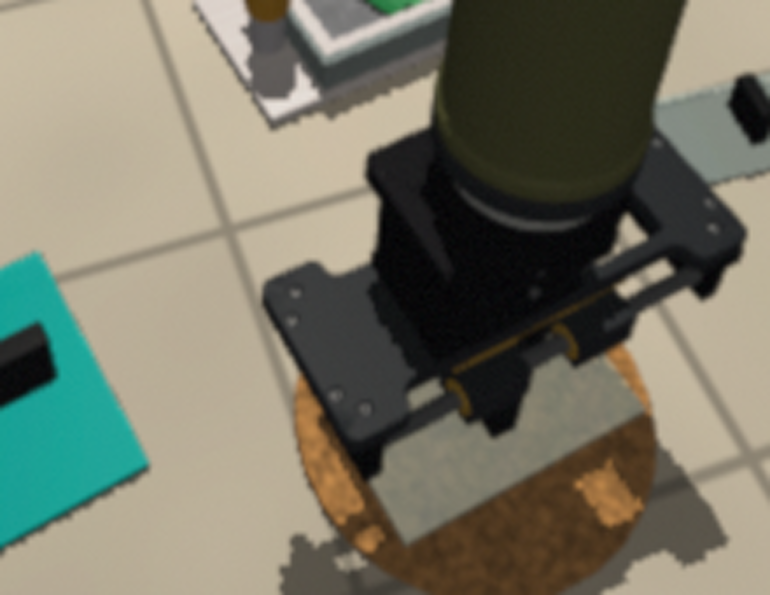

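Call:
{"fn": "jog_arm", "kwargs": {
  "targets": [
    [0,0,0,0.5,0.2,0,0.8],
    [0,0,0,0.4,0,0,0.8],
    [0,0,0,0.15,0,0,0.8],
    [0,0,0,0,0,0,0.8]
  ]
}}

```text
time: 16.27
position: [0.487, -0.2755, 0.0369]
tool_rot: [-0.126, 1.567, 0.127]
ft_force: [-0.5, 0.3, -1.5]
grip_width: 0.158
```

Call:
{"fn": "jog_arm", "kwargs": {
  "targets": [
    [0,0,0,0.15,0,0,0.8],
    [0,0,0,0,0,0,0.8]
  ]
}}

```text
time: 16.52
position: [0.4873, -0.2757, 0.0358]
tool_rot: [-0.127, 1.567, 0.126]
ft_force: [0.2, -0.4, 0.9]
grip_width: 0.161
```

Call:
{"fn": "jog_arm", "kwargs": {
  "targets": [
    [0,0,0,0.1,0,0,0.8],
    [0,0,0,0,0,0,0.8]
  ]
}}

```text
time: 16.77
position: [0.4873, -0.2757, 0.0358]
tool_rot: [-0.127, 1.567, 0.126]
ft_force: [-3.6, 0.2, 8.1]
grip_width: 0.16
```

Contact confirmed: z has stopped at 0.0358 as predicted and the force is rising. I'll release slowly and rise.

Call:
{"fn": "jog_arm", "kwargs": {
  "targets": [
    [0,0,0,0,0,0,2.0],
    [0,0,0,0,0,0,3.0],
    [0,0,0,0,0,0,5.0],
    [0,0,0,0,0,0,5.0],
    [0,0,0,-1.5,0,0,5.0],
    [0,0,0,-4.0,0,0,5.0],
    [0,0,0,-5.0,0,0,5.0],
    [0,0,0,-5.0,0,0,5.0]
  ]
}}

```text
time: 17.77
position: [0.4872, -0.2753, 0.1921]
tool_rot: [-0.128, 1.566, 0.127]
ft_force: [0.6, -0.9, 0.2]
grip_width: 0.578
```

Call:
{"fn": "jog_arm", "kwargs": {
  "targets": [
    [0,0,0,0,-5.0,0,5.0],
    [0,0,0,0,-5.0,0,5.0],
    [0,0,0,0,-5.0,0,5.0],
    [0,0,0,0,-5.0,0,5.0],
    [0,0,0,0,-3.0,0,5.0],
    [0,0,0,0,0,0,5.0]
  ]
}}

```text
time: 18.52
position: [0.523, -0.5055, 0.1895]
tool_rot: [-0.123, 1.567, 0.123]
ft_force: [-0.4, -0.1, 0.2]
grip_width: 0.573
```

Run:
```python
from h import *
s=get_state();print(s["time"],s["position"],s["ft_force"],s["grip_width"])
p,d=get_image("side");crop(p,220,480,150,400,2.4,"pics/s10.png")
p,d=get_image("top");crop(p,280,520,100,270,3.3,"pics/t10.png")
```

```text
18.525 [ 0.52298564 -0.50546168  0.18953885] [-0.40259365 -0.12304395  0.17422242] 0.5728484562602818
```

View pics/s10.png

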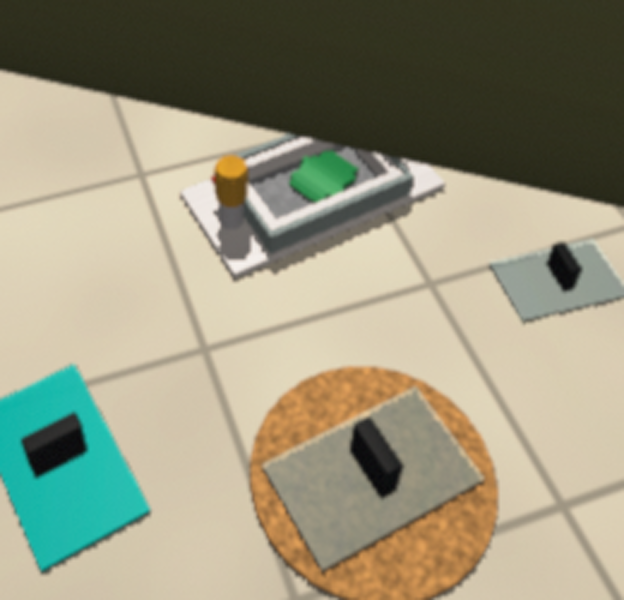

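View pics/t10.png

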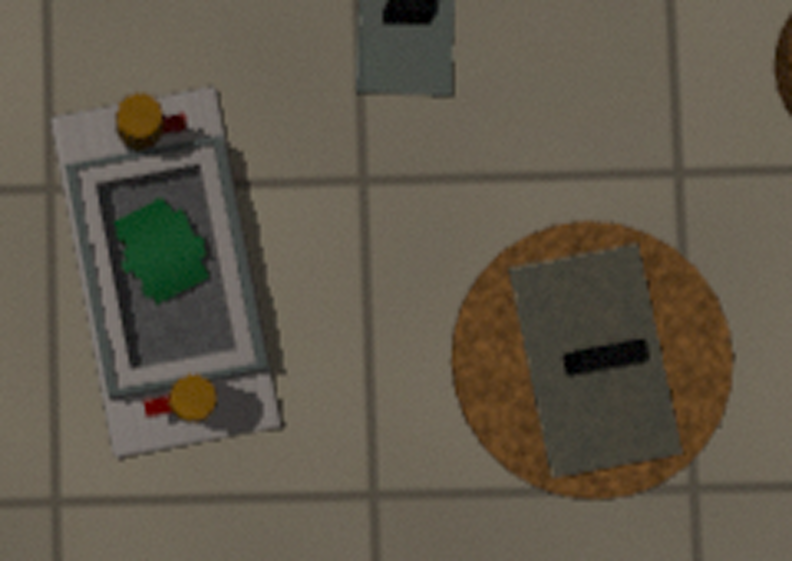

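The cover lies flat and centred on the cork: plate centre is at about (597,360) in the crop and mat centre at (593,359). Both tabs point sideways off the frame's cover seat, and the robot is clear.

```bash
python3 -c "from bench import *;print(close_job())"
```

```text
the job is handed in; nothing more can be done
None
```

I loosened the near screw and then the far one, each turned about 83° counterclockwise. I then lifted the cover out by its black handle and set it down on the cork mat. The job was handed in about 18.6 s into the 67 s allowed.

- **Screws:** the last top view shows both red tabs about 90° from the line of screws (roughly 1.6 rad by eye), off the cover seat. The cover stayed seated while they were turned.
- **Cover:** it lies flat, with its plate centre within about 2–3 mm of the mat's centre. I let go only after it touched, when the tool stopped at a height of 0.0358 m, as predicted, and the upward force had risen to 8 N.
- **Robot:** the gripper is clear, about 0.23 m to the side and 0.19 m up, touching nothing. The highest force I saw on the tool was about 10 N.

One small disagreement: the side camera put the knobs and mat up to about 1 cm further to the right (−y) than the top and wrist cameras did. I used the top and wrist cameras, and the grips and the placing confirmed those to about 2 mm.

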